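# Put the torch on its charging cradle by way of the V rest

### The job

Pull the torch by its yellow head out of the slanted black holder and lay it in the sloping wooden V rest, head end up, and let go of it there. Then take it round the middle of its barrel, lower it all the way down into the white charging cradle, tail towards the wall with the brass contacts, and only then let go, leaving it lying level in both saddles. Do not disturb the glue stick, the stamp, the sticky notes or the correction roller.

Things in the scene. Friction and masses are not known exactly. Their poses are not given: they have to be found in the camera images.
- torch_center (a point): Centre of the torch: straight round blue barrel, 26 mm diameter, 180 mm long, about 90 g, 46 mm of yellow head, brass contacts on the flat tail. Its z axis runs along it from tail to head, 90 mm either way. At first it stands in the holder, head up, leaning 30 degrees from vertical; only the last 60 mm at the head stick out of the tube.
- torch_head (a point): Middle of the torch's flat head face, 90 mm from torch_center along z.
- holder: Slanted black holder, fixed; origin under the centre of its 150 x 80 x 12 mm foot, z up. Its square tube (34 mm inside, 42 mm outside, 120 mm deep) leans 30 degrees from vertical towards the holder's -x; the rim is up to 0.15 m above the desk. The torch lies on the tube's lower wall and draws out along its own axis.
- rest: Wooden V rest, fixed; foot 170 x 80 x 12 mm. Two 90 degree V plates 12 mm thick, 50 mm wide, carry the torch 36 mm from its centre towards the head and 55 mm towards the tail, and rise at most 5 mm beyond its axis. Between them 79 mm of barrel are free all round; 48 mm at the head overhang the upper plate.
- rest_center (a point): Where the torch's centre lies when fully down in the V rest with its tail on the stop, 100 mm above the desk. x: the rest's level long direction, z up. The torch slopes at 45 degrees, head up towards -x (head direction (-0.707, 0, 0.707) in this frame), tail at the stop on the +x side. It may lie up to 15 mm up the groove from the stop.
- cradle: White charging cradle, fixed; foot 220 x 70 x 12 mm. Two V saddles, 20 mm long, 50 mm wide, centred 66 mm either side of the middle, rise to 5 mm above the lying torch's axis; the 112 mm between them are open for fingers down to the foot. Grey end walls, 192 mm apart inside (6 mm play at each torch end), rise 2 mm above that axis.
- cradle_center (a point): Where the torch's centre lies when seated in the cradle, 55 mm above the desk, 43 mm above the foot's top. The torch lies level along this frame's x: head at -x, tail at +x, where the end wall has the brass contacts. z up.
- glue: Red glue stick, standing, 29 mm diameter, 91 mm high, origin under its centre; leave alone.
- stamper: Blue and black stamp, 30 x 52 x 66 mm high, origin under its centre; leave alone.
- notes: Yellow block of sticky notes, 77 x 77 x 18 mm, origin under its centre; leave alone.
- roller: Correction roller, pale blue, 33 x 90 x 14 mm, origin under its centre; leave alone.
There are look-alikes about, which are no part of the job. What is meant by the part that bears torch_center is not purple or red, and is the larger of those in its own colour.

How it is judged:
By the outcome, as a careful person would: the job done as asked, in the order asked, and still so for the second after the job is handed in, with the robot touching nothing.
It also fails if it takes over 58 s, if anything falls off the work surface, if the arm or the gripper's body presses on something with over 40 N, if the wrist force passes 120 N, or if a joint passes its speed limit or range.

### The arm

A 7-joint arm with a two-finger parallel gripper is mounted at the origin on a cart in front of the work surface, level with it; the furniture and walls round the work are solid. World frame = base frame: x ahead of the robot, y to its left, z up, the work surface at z = 0. Lengths are in m, angles in rad, forces in N, time in s.
With the tool pointing down it reaches from about 0.425 to 0.95 m from the base axis. Payload 4.7 kg.
Tool frame: the origin (TCP) lies on the centre line of the jaws, within the pads' length; the fingertips stand robot.nose_length ahead of it and the grasp point (between the pads) lies 8 mm behind it (robot.nose_length is the distance from the TCP to the fingertips, in m); z points along the fingers, y is the line along which they close (so a half turn about z gives the same grasp; the last joint's range is limited). The gripper opens to 85 mm and grips with 20 to 120 N. Pads are 22 mm wide; open, the fingers measure 114 mm over their backs; the gripper's body (76 mm by 85 mm) begins 54 mm behind the grasp point. The pads swing forward as they close: fully open they stand 13 mm farther back than shut.
Start: joints at [-1.299, 0.469, -0.049, 1.532, 0.024, 1.141, -0.082], TCP at [0.2, 0.645, 0.242] pointing down, gripper open.
Joint ranges: [-2.59, 2.59], [-0.33, 1.99], [-1.39, 1.29], [0.1, 2.45], [-1.04, 4.18], [0.21, 1.99], [-2.66, 2.66]. Speed limits (rad/s): [2.57, 2.57, 3.14, 3.14, 3.14, 3.14, 3.14].

### API

Orientations are given as [roll, pitch, yaw] about the fixed x, y, z axes, in that order (R = Rz(yaw) Ry(pitch) Rx(roll)).
In Python, from plant import robot gives the robot as it stands. Calls block until the motion is done:
- robot.goto(position, orientation): joint-space move of the TCP to a pose.
- robot.move_straight(position, vel=0.15, attitude=None, contact_N=None): straight line of the TCP; attitude=None keeps the orientation; vel is the mean speed in m/s. With contact_N (N) it stops when the force on the tool has changed by that much, and returns True; else False.
- robot.move_joints(angles): joint-space move.
- robot.grip(opening, strength=None): opening from 0.0 (shut) to 1.0 (fully open); strength is the grip in N (None keeps the last); returns when the fingers have stopped.
- robot.sleep(seconds).
- robot.inverse_kinematics(position, orientation): joint angles nearest the present ones, or None.
- robot.sense(): the state.
- robot.grab_frame(name): name is "side" or "top"; returns a dict with "image" (400x640x3 uint8, red, green, blue), "range_z" (400x640 float32, m along the optical axis (not along the pixel's ray), 0 where there is no reading), "fx", "fy", "cx", "cy" (pixels), "R" (3x3) and "t" (3): a world point X has camera coordinates R X + t. Camera axes: x right, y down, z forward; pixel columns grow to the right and rows downward; lengths in m; the calibration is good to about 2 mm. A picture is of the moment at which its call begins.
A pose or a line that the arm cannot do raises robot.IKError and nothing moves.
- robot.close_job(): hands the job in; it is judged then, once.
The state is a dict: "t": time; "joint_pos": joint angles; "joint_velocities": joint speeds; "effort": joint torques, N m; "tcp_pos": TCP position; "tcp_rot": TCP orientation; "wrist_force": force on the tool from outside, world axes, zero at the start; "torque": the same for the moment, N m; "opening": opening from 0.0 (shut) to 1.0 (fully open); "gripper_force": force on a finger pad.
Only numpy, scipy, OpenCV 4.12 (cv2) and the standard library are available. Lean on these libraries where they do the work, as an engineer would, in place of code of your own. Each camera call takes 0.05 s, during which the arm holds its last target. There are 200 camera calls.

## Working session

There is one attempt and no reset: what is moved stays moved. The work goes in short steps, each a Python script; the robot and the scene stay as the last script left them, time stands still between calls to the robot, and variables do not carry over. Pictures are saved under pics/ and viewed, at most 14 in all, crops included, and the job is handed in when it is done.

```bash
ls; mkdir -p pics
python3 - <<'E'
from plant import robot
import cv2,numpy as np
for n in("side","top"):
    f=robot.grab_frame(n); np.savez(f"{n}0.npz",**f)
    cv2.imwrite(f"pics/{n}0.png",f["image"][:,:,::-1])
    print(n,f["fx"],f["cx"],f["cy"],f["R"].round(3).tolist(),(-f["R"].T@f["t"]).round(3))
s=robot.sense();print(s["t"],s["tcp_pos"],s["tcp_rot"],s["opening"],robot.nose_length)
E
```

```text
pics
side 404.16155598745706 314.7215924272203 198.70206934242307 [[0.939, -0.342, 0.014], [-0.132, -0.401, -0.906], [0.316, 0.849, -0.422]] [ 0.076 -1.192  0.722]
top 481.4778775705696 313.66399869495683 203.92765790927066 [[0.022, -1.0, 0.011], [-0.981, -0.024, -0.191], [0.191, -0.006, -0.981]] [ 0.24  -0.008  1.528]
0.1 [0.19982939 0.64421618 0.24136495] [-3.13984755e+00  7.16839226e-05  2.84080278e+00] 0.9958028436832018 0.011
```

View pics/side0.png

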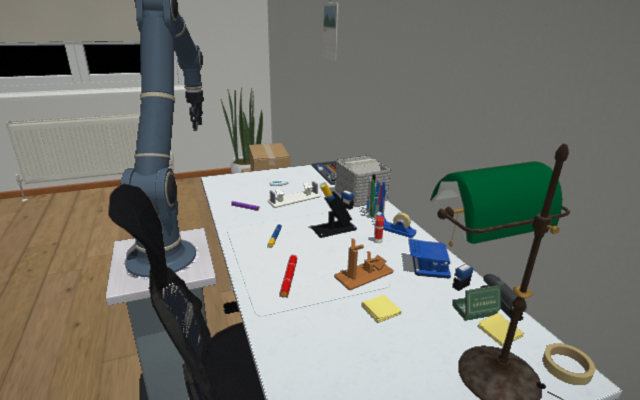

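View pics/top0.png

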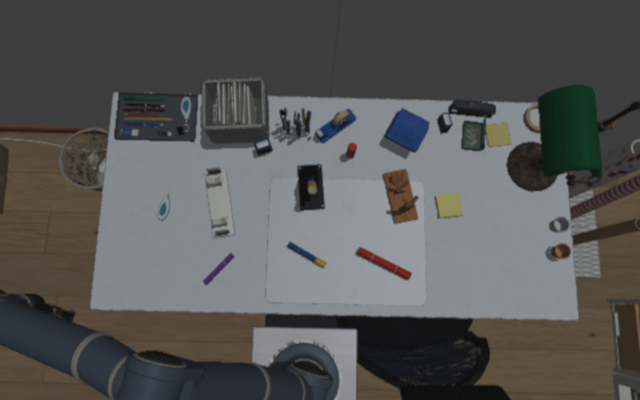

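Torch candidates: the one in the holder, top (312,187); a small blue one lying at (306,254); a red one at (384,263); a purple one at (219,268). The description (larger blue one, in the holder) picks (312,187). I'll check it in a close crop.

```bash
cat > h.py <<'E'
import numpy as np,cv2
def load(n): return dict(np.load(n+".npz"))
def pts(f,mask=None):
    """world points per pixel (400x640x3), from range"""
    v,u=np.mgrid[0:400,0:640]; z=f["range_z"]
    c=np.stack([(u-f["cx"])/f["fx"]*z,(v-f["cy"])/f["fy"]*z,z],-1)
    return (c-f["t"])@f["R"]
def ray(f,u,v,h):
    d=np.array([(u-f["cx"])/f["fx"],(v-f["cy"])/f["fy"],1])@f["R"]; o=-f["R"].T@f["t"]
    return o+d*(h-o[2])/d[2]
def hsv(f): return cv2.cvtColor(f["image"],cv2.COLOR_RGB2HSV)
E
python3 - <<'E'
from h import *
s=load("side0");t=load("top0")
a=cv2.resize(s["image"][165:295,255:405,::-1],None,fx=4,fy=4,interpolation=cv2.INTER_CUBIC)[:,:600]
cv2.imwrite("pics/s1.png",a)
b=cv2.resize(t["image"][150:250,195:425,::-1],None,fx=3.45,fy=3.45,interpolation=cv2.INTER_CUBIC)
cv2.imwrite("pics/t1.png",cv2.convertScaleAbs(b,alpha=1.5))
for n,f in(("side",s),("top",t)):
    H=hsv(f);P=pts(f)
    Y=cv2.inRange(H,(18,120,60),(35,255,255))
    k,l,st,c=cv2.connectedComponentsWithStats(Y)
    for i in range(1,k):
        if st[i,4]>12:
            p=P[(l==i)&(f["range_z"]>0)]
            print(n,c[i].round(),st[i,4],np.median(p,0).round(3),p.max(0).round(3),p.min(0).round(3))
E
```

```text
side [331. 169.] 16 [0.808 0.56  0.007] [0.82  0.605 0.01 ] [0.802 0.497 0.001]
side [326. 190.] 73 [ 0.553 -0.02   0.167] [ 0.574 -0.012  0.189] [ 0.535 -0.029  0.14 ]
side [458. 211.] 30 [ 0.568 -0.647  0.384] [ 0.577 -0.645  0.386] [ 0.556 -0.65   0.378]
side [553. 229.] 65 [ 0.679 -0.761  0.385] [ 0.687 -0.744  0.391] [ 0.674 -0.764  0.377]
side [272. 241.] 32 [ 0.35  -0.048  0.019] [ 0.362 -0.032  0.022] [ 0.339 -0.065  0.011]
side [522. 292.] 122 [ 0.675 -0.739  0.233] [ 0.693 -0.721  0.243] [ 0.665 -0.749  0.227]
side [284. 293.] 19 [ 0.313 -0.322  0.015] [ 0.319 -0.32   0.024] [ 0.306 -0.329  0.009]
side [379. 309.] 354 [ 0.527 -0.466  0.012] [ 0.582 -0.417  0.019] [ 0.501 -0.498  0.002]
side [496. 328.] 550 [ 0.771 -0.618  0.012] [ 0.819 -0.582  0.148] [ 0.673 -0.733  0.004]
side [517. 333.] 56 [ 0.813 -0.655  0.011] [ 0.826 -0.64   0.138] [ 0.684 -0.739  0.002]
top [156. 119.] 39 [0.811 0.509 0.007] [0.815 0.557 0.015] [0.808 0.461 0.002]
top [312. 184.] 34 [ 0.56  -0.009  0.18 ] [0.575 0.001 0.198] [ 0.549 -0.023  0.11 ]
top [320. 263.] 47 [ 0.347 -0.042  0.02 ] [ 0.36  -0.026  0.028] [ 0.338 -0.058  0.013]
```

View pics/s1.png

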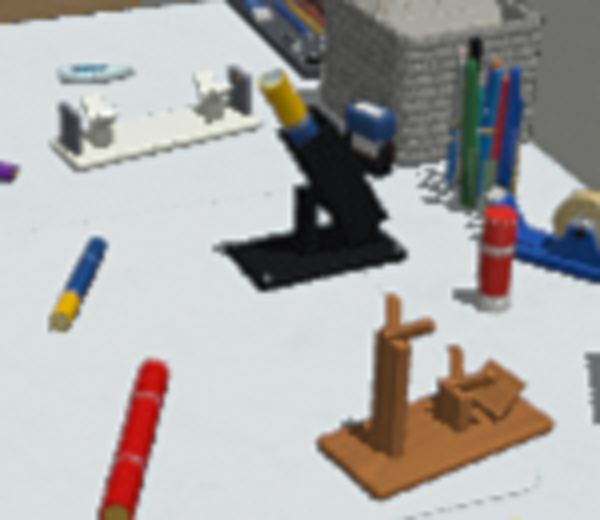

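View pics/t1.png

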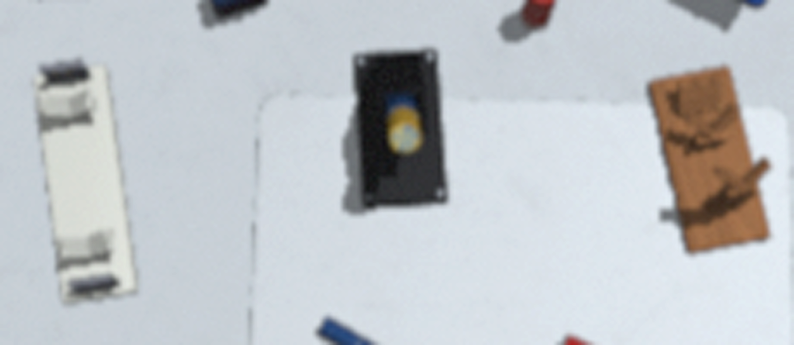

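The crops confirm it: the torch in the holder has its yellow head at side (326,190) / top (312,184). The cradle is at top (220,203) and the rest at (400,196), with its tall plate on the robot side. Next I'll measure the stations and find the brass wall.

Run:
```python
from h import *
t=load("top0");s=load("side0")
H=hsv(t)
def foot(f,mask,roi,h,nm):
    m=np.zeros((400,640),np.uint8);a,b,c,d=roi;m[a:b,c:d]=mask[a:b,c:d]
    m=cv2.morphologyEx(m,cv2.MORPH_CLOSE,np.ones((3,3),np.uint8))
    P=pts(f);low=(m>0)
    k,l,st,_=cv2.connectedComponentsWithStats(low.astype(np.uint8));i=1+st[1:,4].argmax()
    v,u=np.nonzero(l==i)
    Q=np.array([ray(f,x,y,h)[:2] for x,y in zip(u,v)],np.float32)
    r=cv2.minAreaRect(Q*1000);c=cv2.boxPoints(r)
    e=c-np.roll(c,1,0);L=e[np.linalg.norm(e,axis=1).argmax()]
    print(nm,st[i],"ctr",np.round(r[0],1),"size",np.round(r[1],1),"yaw",np.degrees(np.arctan2(L[1],L[0])).round(1))
foot(t,cv2.inRange(H,(0,0,0),(180,255,62)),(160,214,292,330),.012,"holder")
foot(t,cv2.inRange(H,(5,90,30),(17,255,255)),(160,230,375,430),.012,"rest")
P=pts(t)
hh=P[:,:,2]
z=((hh>.006)&(hh<.075)).astype(np.uint8)*255
foot(t,z,(160,242,195,245),.012,"cradle(range)")
foot(t,cv2.inRange(H,(15,12,60),(40,90,255)),(160,242,195,245),.012,"cradle(col)")
print(H[200,215],H[200,250],H[200,230])
# torch head
for n,f,roi in(("top",t,(170,200,300,325)),("side",s,(180,212,318,345))):
    Hf=hsv(f);a,b,c,d=roi;m=np.zeros((400,640),bool)
    m[a:b,c:d]=cv2.inRange(Hf,(16,90,50),(35,255,255))[a:b,c:d]>0
    v,u=np.nonzero(m);p=pts(f)[m];p=p[p[:,2]>.12]
    print(n,u.min(),u.max(),v.min(),v.max(),p[p[:,2].argsort()][[2,-3]].round(3).tolist(),p.mean(0).round(3))
A=cv2.resize(s["image"][175:212,262:325,::-1],None,fx=12,fy=12,interpolation=cv2.INTER_CUBIC)
cv2.imwrite("pics/c1.png",A)
```

```text
holder [298 165  26  45 930] ctr [591.9  -5.1] size [145.  78.] yaw -175.3
rest [ 384  170   33   53 1152] ctr [ 571.2 -301.7] size [162.9  87.2] yaw -167.2
cradle(range) [ 199  165   44   73 1618] ctr [539.5 281. ] size [235.4 136.5] yaw -178.7Traceback (most recent call last):
  File "<stdin>", line 20, in <module>
  File "<stdin>", line 8, in foot
ValueError: attempt to get argmax of an empty sequence
```

Run:
```python
from h import *
t=load("top0");s=load("side0")
I=t["image"].astype(int)
print(I[200,[205,218,225,240]])
d=I[:,:,0]-I[:,:,2]
m=np.zeros((400,640),np.uint8);m[160:242,195:245]=(d[160:242,195:245]>0)
m=cv2.morphologyEx(m,cv2.MORPH_OPEN,np.ones((3,3),np.uint8))
cs=max(cv2.findContours(m,0,2)[0],key=cv2.contourArea)[:,0]
Q=np.array([ray(t,x,y,.012)[:2] for x,y in cs],np.float32)*1000
r=cv2.minAreaRect(Q);print("cradle",cs.min(0),cs.max(0),r,cv2.boxPoints(r).round().tolist())
# walls: dark grey, in range 30..57mm high
P=pts(t);g=np.zeros((400,640),bool);g[160:242,195:245]=(I[160:242,195:245].max(2)<110)
k,l,st,c=cv2.connectedComponentsWithStats(g.astype(np.uint8))
for i in range(1,k):
    if st[i,4]>8: print("dark",st[i],c[i].round(1),ray(t,*c[i],.055).round(3),np.median(P[l==i],0).round(3))
for n,f,roi in(("top",t,(170,200,300,325)),("side",s,(180,212,318,345))):
    Hf=hsv(f);a,b,c,d=roi;m=np.zeros((400,640),bool)
    m[a:b,c:d]=cv2.inRange(Hf,(16,90,50),(35,255,255))[a:b,c:d]>0
    v,u=np.nonzero(m);p=pts(f)[m];p=p[p[:,2]>.12]
    print(n,u.min(),u.max(),v.min(),v.max(),p[p[:,2].argsort()][[2,-3]].round(3).tolist(),p.mean(0).round(3))
A=cv2.resize(s["image"][175:212,262:325,::-1],None,fx=8,fy=8,interpolation=cv2.INTER_CUBIC)
B=cv2.convertScaleAbs(cv2.resize(t["image"][160:240,200:240,::-1],None,fx=7,fy=7,interpolation=cv2.INTER_CUBIC),alpha=1.4)
C=np.zeros((560,790,3),np.uint8);C[:A.shape[0],:504]=A;C[:,510:]=B
cv2.imwrite("pics/c1.png",C)
```

```text
[[133 138 143]
 [144 147 143]
 [146 148 144]
 [131 137 141]]
cradle [206 170] [233 233] ((533.1610717773438, 284.60198974609375), (210.5488739013672, 65.90082550048828), 11.11278247833252) [[424.0, 297.0], [436.0, 232.0], [643.0, 273.0], [630.0, 337.0]]
dark [206 167  15   9  88] [213.2 171.1] [0.625 0.301 0.055] [0.63  0.305 0.036]
dark [206 178  16  10  80] [213.5 183.6] [0.585 0.298 0.055] [0.591 0.302 0.016]
dark [211 219  16  10  76] [218.6 223.7] [0.458 0.274 0.055] [0.461 0.277 0.018]
dark [215 230  15   8  90] [221.4 233.1] [0.429 0.264 0.055] [0.432 0.268 0.024]
top 307 317 181 193 [[0.576, -0.02, 0.144], [0.555, -0.014, 0.195]] [ 0.559 -0.009  0.177]
side 321 332 184 196 [[0.558, -0.019, 0.142], [0.544, -0.022, 0.186]] [ 0.553 -0.02   0.165]
```

View pics/c1.png

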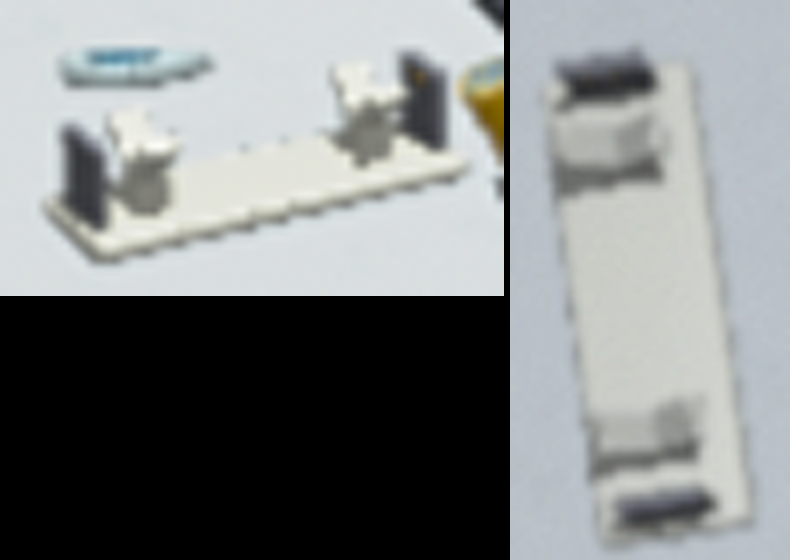

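c1 shows the brass spot on the inner face of the far wall, at side (314,184), so the cradle's +x points away from the robot (yaw about 11°). I'll refine the positions with the range clouds from both views.

Run:
```python
from h import *
from scipy.optimize import least_squares
F={n:load(n+"0") for n in("top","side")}
def cloud(n,roi,cond=None):
    f=F[n];a,b,c,d=roi;m=np.zeros((400,640),bool);m[a:b,c:d]=True
    if cond is not None:m&=cond(hsv(f),f["image"].astype(int))
    m&=f["range_z"]>0
    return pts(f)[m]
# torch
yaw=np.radians(4.7);hd=np.array([-.5*np.cos(yaw),-.5*np.sin(yaw),.866])
e1=np.array([-np.sin(yaw),np.cos(yaw),0]);e2=np.cross(hd,e1)
yel=lambda H,I:(cv2.inRange(H,(16,90,50),(35,255,255))>0)
pt=cloud("top",(170,200,300,325),yel);ps=cloud("side",(178,212,316,345),yel)
base=np.array([.56,-.012,.17])
for nm,p in(("top",pt),("side",ps),("both",np.r_[pt,ps])):
    q=p-base;q=q[np.linalg.norm(q,axis=1)<.05]
    fit=least_squares(lambda c:np.hypot(q@e1-c[0],q@e2-c[1])-.013,[0,0],loss="soft_l1",f_scale=.003).x
    print("torch",nm,len(q),fit.round(4),"axial",np.percentile(q@hd,[2,50,98]).round(3),"pt",(base+fit[0]*e1+fit[1]*e2).round(4))
# lens: top pixels near
# cradle
def hist(nm,x,lo,hi,st=.004):
    h,b=np.histogram(x,np.arange(lo,hi,st));print(nm,[(round(b[i]*1000),int(h[i])) for i in range(len(h)) if h[i]>0])
for n,roi in(("top",(160,242,195,245)),("side",(170,215,262,322))):
    p=cloud(n,roi);w=np.radians(11);c=np.array([.533,.285])
    d=p[:,:2]-c;X=d@[np.cos(w),np.sin(w)];Y=d@[-np.sin(w),np.cos(w)]
    k=(p[:,2]>.028)&(p[:,2]<.07)&(abs(Y)<.045)&(abs(X)<.13)
    hist(n+" cradleX",X[k],-.13,.13)
    hist(n+" cradleY",Y[k],-.05,.05,.005)
wood=lambda H,I:cv2.inRange(H,(4,90,30),(18,255,255))>0
for n,roi in(("top",(160,230,375,430)),("side",(230,295,330,400))):
    p=cloud(n,roi,wood);w=np.radians(12.8);c=np.array([.571,-.302])
    d=p[:,:2]-c;X=d@[np.cos(w),np.sin(w)];Y=d@[-np.sin(w),np.cos(w)];Z=p[:,2]
    k=(Z>.025)
    a=(-X+Z-.1)/2**.5;nn=(X+Z-.1)/2**.5
    print(n,"rest Y range by z");hist(" footY",Y[Z<.022],-.06,.06,.005);hist(" footX",X[Z<.022],-.12,.12,.006)
    hist(" plateY",Y[k],-.05,.05,.005)
    up=k&(Z>.09);lo=k&(Z<.09)&(X>0)
    hist(" up a",a[up],-.08,.08);hist(" up n",nn[up],-.08,.08);hist(" lo a",a[lo],-.12,.08);hist(" lo n",nn[lo],-.08,.08)
```

```text
torch top 50 [0.0022 0.0053] axial [-0.035  0.011  0.027] pt [ 0.5553 -0.0102  0.1674]
torch side 82 [0.0033 0.0075] axial [-0.026  0.001  0.023] pt [ 0.5533 -0.0092  0.1663]
torch both 132 [0.0029 0.0062] axial [-0.032  0.003  0.025] pt [ 0.5544 -0.0095  0.1669]
top cradleX [(-106, 6), (-102, 28), (-98, 20), (-78, 4), (-74, 26), (-70, 18), (-66, 18), (-62, 28), (-58, 16), (-54, 1), (54, 5), (58, 27), (62, 17), (66, 21), (70, 22), (74, 14), (78, 4), (94, 15), (98, 33), (102, 18), (106, 1)]
top cradleY [(-25, 21), (-20, 39), (-15, 34), (-10, 34), (-5, 32), (0, 41), (5, 39), (10, 40), (15, 42), (20, 18), (25, 2)]
side cradleX [(-110, 4), (-106, 25), (-102, 9), (-98, 1), (-82, 2), (-78, 16), (-74, 5), (-70, 13), (-66, 9), (-62, 9), (-58, 2), (46, 1), (50, 2), (54, 14), (58, 8), (62, 9), (66, 7), (70, 4), (74, 4), (90, 6), (94, 26), (98, 8), (102, 2)]
side cradleY [(-30, 4), (-25, 12), (-20, 28), (-15, 25), (-10, 21), (-5, 15), (0, 14), (5, 16), (10, 24), (15, 18), (20, 8), (30, 1)]
top rest Y range by z
 footY [(-35, 11), (-30, 60), (-25, 52), (-20, 45), (-15, 35), (-10, 35), (-5, 34), 
[... 1364 characters left out ...]
 (6, 48), (12, 28), (18, 14), (24, 20), (30, 15), (36, 23), (42, 39), (48, 17), (54, 11), (60, 15), (66, 13), (72, 17), (78, 9)]
 plateY [(-25, 1), (-20, 16), (-15, 44), (-10, 124), (-5, 60), (0, 52), (5, 58), (10, 46), (15, 20), (20, 8), (25, 1)]
 up a [(24, 1), (28, 10), (32, 9), (36, 28), (40, 33), (44, 24), (48, 1)]
 up n [(-48, 3), (-44, 9), (-40, 13), (-36, 12), (-32, 11), (-28, 10), (-24, 9), (-20, 11), (-16, 10), (-12, 11), (-8, 7)]
 lo a [(-92, 23), (-88, 32), (-84, 1), (-68, 1), (-64, 7), (-60, 11), (-56, 25), (-52, 31), (-48, 29), (-44, 7)]
 lo n [(-48, 5), (-44, 11), (-40, 13), (-36, 13), (-32, 12), (-28, 9), (-24, 8), (-20, 15), (-16, 21), (-12, 20), (-8, 16), (-4, 12), (0, 12)]
```

Positions agree with the given sizes: cradle centre (0.533, 0.285) yaw 11°, rest centre about (0.5675, −0.300) yaw 12.8°, torch axis through (0.554, −0.0095, 0.167), with the head face at z 0.188. Next is a reachability check.

```bash
cat > g.py <<'E'
from h import *
from scipy.spatial.transform import Rotation as Ro
from plant import robot
def rz(d,v): return Ro.from_euler('z',d,degrees=True).apply(v)
def eul(z,y):
    z=np.array(z)/np.linalg.norm(z);y=np.array(y);y=y-z*(y@z);y/=np.linalg.norm(y)
    return Ro.from_matrix(np.c_[np.cross(y,z),y,z]).as_euler('xyz')
def best(p,z,y):
    """orientation (of the two half turns) with nearest IK solution"""
    q0=robot.sense()["joint_pos"];r=[]
    for s in(1,-1):
        e=eul(z,s*np.array(y));q=robot.inverse_kinematics(list(p),list(e))
        if q is not None:r.append((np.abs(np.array(q)-q0).max(),s,e,np.array(q)))
    return min(r,key=lambda k:k[0]) if r else None
YH,YR,YC=4.7,12.8,11.
HD=rz(YH,[-.5,0,.866]);PT=np.array([.5544,-.0095,.1669]);HEAD=PT+.024*HD
A=rz(YR,[-.5**.5,0,.5**.5]);N=rz(YR,[.5**.5,0,.5**.5]);RC=np.array([.5675,-.300,.1])
CC=np.array([.533,.285,.055])
EH,ER,EC=[rz(w,[0,1,0]) for w in(YH,YR,YC)]
G1=.030 # TCP behind head face (grasp point 22 mm)
E
python3 - <<'E'
from g import *
def show(n,b): print(n,None if b is None else (b[1],b[3].round(2).tolist()))
for d in(0,.1,.16): show(f"hold{d}",best(HEAD-G1*HD+d*HD,-HD,EH))
for d in(0,.1): show(f"rest{d}",best(RC+(.09-G1+.006)*A+d*N,-A,ER))
for ph in(0,10,20,30):
    p=np.radians(ph);z=-(np.cos(p)*N+np.sin(p)*A)
    for d in(0,.12): show(f"mid{ph} {d}",best(RC+.008*z-d*z,z,ER))
    z=rz(YC,[np.sin(p),0,-np.cos(p)])
    for d in(0,.15): show(f"cr{ph} {d}",best(CC+.008*z+[0,0,d],z,EC))
E
```

```text
hold0 (-1, [-0.68, 0.25, 0.73, 2.28, -0.97, 0.25, -0.6])
hold0.1 (-1, [-0.75, -0.06, 0.69, 2.28, 0.06, 0.39, -1.59])
hold0.16 (1, [-0.97, -0.29, 0.77, 2.26, 0.44, 0.6, 1.18])
rest0 (-1, [1.4, 0.55, -0.81, 2.12, -1.03, 0.28, 0.36])
rest0.1 (-1, [1.12, 0.41, -0.6, 1.99, -0.96, 0.41, 0.1])
mid0 0 (-1, [-0.17, 1.06, 0.85, 1.36, -0.18, 1.57, -0.71])
mid0 0.12 (-1, [-0.14, 1.09, 0.9, 1.06, -0.21, 1.84, -0.7])
cr0 0 (1, [-0.55, 0.58, -0.02, 1.87, 0.02, 0.69, 1.19])
cr0 0.15 (1, [-0.58, 0.39, 0.02, 1.76, -0.01, 0.99, 1.21])
mid10 0 (-1, [-0.19, 1.0, 0.89, 1.45, -0.29, 1.43, -0.65])
mid10 0.12 (-1, [-0.16, 0.97, 0.89, 1.2, -0.25, 1.68, -0.7])
cr10 0 (1, [-0.59, 0.53, 0.0, 1.98, 0.15, 0.47, 1.04])
cr10 0.15 (1, [-0.64, 0.33, 0.05, 1.88, 0.07, 0.78, 1.13])
mid20 0 (-1, [-0.23, 0.96, 0.98, 1.55, -0.45, 1.31, -0.54])
mid20 0.12 (-1, [-0.23, 0.9, 1.02, 1.34, -0.4, 1.54, -0.59])
cr20 0 (1, [-0.7, 0.5, 0.09, 2.1, 0.43, 0.25, 0.74])
cr20 0.15 (1, [-0.71, 0.27, 0.1, 1.99, 0.22, 0.57, 0.98])
mid30 0 (-1, [-0.28, 0.96, 1.1, 1.65, -0.66, 1.23, -0.38])
mid30 0.12 (-1, [-0.27, 0.82, 1.09, 1.49, -0.5, 1.4, -0.5])
cr30 0 (1, [-0.33, 0.54, -0.43, 2.18, 1.64, 0.44, -0.42])
cr30 0.15 (1, [-0.83, 0.24, 0.19, 2.11, 0.52, 0.38, 0.65])
```

```bash
cat >> g.py <<'E'
NH=rz(YH,[.866,0,.5]);D=np.radians(30)
ZH=-(np.cos(D)*HD+np.sin(D)*NH); ZR=-(np.cos(D)*A+np.sin(D)*N)
GH=HEAD-.020*HD      # grasp point on the head
TH=GH+.008*ZH        # TCP there
def st(m=""):
    s=robot.sense();print(m,"t",round(s["t"],2),"tcp",np.round(s["tcp_pos"],3),"op",round(s["opening"],3),"gf",np.round(s["gripper_force"],1),"F",np.round(s["wrist_force"],1))
def chk(n,b): print(n,None if b is None else (b[1],b[3].round(2).tolist()))
def pic(tag,names=("side","top")):
    for n in names:
        f=robot.grab_frame(n);np.savez(f"{n}{tag}.npz",**f)
E
python3 - <<'E'
from g import *
for d in(0,.1): chk("h",best(TH-d*ZH,ZH,EH))
TR=RC+.006*A+.070*A+.008*ZR
for d in(0,.1): chk("r",best(TR+d*N,ZR,ER))
b=best(TH-.1*ZH,ZH,EH)
robot.goto(list(TH-.1*ZH),list(b[2]));st("above")
robot.move_straight(list(TH-.05*ZH),vel=.2)
pic("1")
f=load("side1");g=load("top1")
C=np.zeros((400,790,3),np.uint8)
C[:,:390]=cv2.resize(f["image"][150:250,277:375,::-1],(390,400),interpolation=2)
C[:,400:]=cv2.convertScaleAbs(cv2.resize(g["image"][140:240,265:363,::-1],(390,400),interpolation=2),alpha=1.4)
cv2.imwrite("pics/a1.png",C);st()
E
```

```text
h (-1, [-0.69, 0.46, 0.84, 1.95, -0.43, 0.92, -1.13])
h (-1, [-0.74, 0.32, 0.86, 1.84, -0.27, 1.1, -1.27])
r (-1, [-0.22, 0.63, 1.11, 1.98, -1.01, 0.97, 0.07])
r (-1, [-0.1, 0.47, 0.79, 1.79, -0.67, 0.93, -0.35])
above t 2.73 tcp [ 0.553 -0.008  0.262] op 0.997 gf 0.0 F [0.2 0.2 0.8]
 t 3.23 tcp [ 0.553 -0.01   0.214] op 0.999 gf 0.0 F [ 0.3 -0.6  0.9]
```

View pics/a1.png

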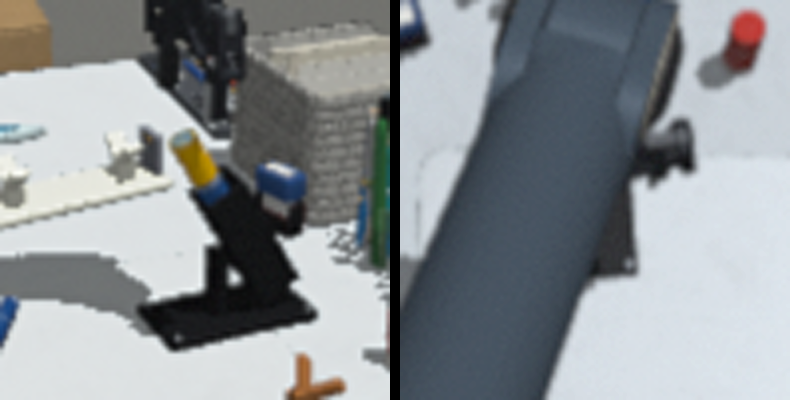

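Run:
```python
from g import *
f=load("side1")
def pr(X):
    c=f["R"]@X+f["t"];return ((c[:2]/c[2]*f["fx"]+[f["cx"],f["cy"]]-[277,150])*[390/98,4]).round()
for n,X in(("tcp",robot.sense()["tcp_pos"]),("head",HEAD),("pt",PT)):print(n,pr(np.array(X)))
P=pts(f);m=np.zeros((400,640),bool);m[150:186,312:342]=1
print(P[m&(P[:,:,1]<.1)&(P[:,:,2]>.195)].round(3)[::12].tolist())
```

```text
tcp [193. 104.]
head [180. 134.]
pt [192. 154.]
[[0.532, 0.058, 0.286], [0.541, -0.03, 0.313], [0.53, 0.012, 0.298], [0.549, -0.046, 0.314], [0.531, -0.022, 0.304], [0.553, -0.07, 0.318], [0.537, 0.003, 0.293], [0.547, -0.076, 0.317], [0.535, 0.007, 0.288], [0.544, -0.075, 0.314], [0.535, 0.015, 0.282], [0.543, -0.07, 0.309], [0.53, 0.02, 0.277], [0.546, -0.046, 0.297], [0.536, 0.057, 0.261], [0.543, -0.036, 0.291], [0.569, -0.073, 0.3], [0.544, -0.034, 0.287], [0.569, -0.075, 0.298], [0.54, -0.045, 0.288], [0.568, -0.078, 0.295], [0.553, -0.029, 0.277], [0.54, 0.037, 0.252], [0.545, -0.075, 0.29], [0.55, 0.036, 0.248], [0.553, -0.08, 0.288], [0.537, -0.052, 0.276], [0.536, 0.036, 0.243], [0.547, -0.08, 0.282], [0.542, -0.051, 0.269], [0.54, 0.037, 0.234], [0.562, -0.06, 0.266], [0.543, -0.055, 0.263], [0.54, 0.038, 0.227], [0.558, -0.079, 0.267], [0.543, -0.072, 0.262], [0.547, 0.036, 0.219], [0.542, 0.031, 0.218], [0.547, -0.056, 0.246], [0.561, -0.065, 0.244], [0.555, -0.062, 0.236], [0.549, -0.06, 0.229], [0.548, -0.063, 0.224]]
```

The picture shows the open fingers either side of the head, at side-crop (193,104) above the head (180,134). That matches the measurement, so I'll grip, pull and carry to above the rest.

Run:
```python
from g import *
robot.move_straight(list(TH),vel=.15);st("at")
robot.grip(0,60);st("grip")
robot.move_straight(list(TH+.04*HD),vel=.1);st("40")
robot.move_straight(list(TH+.17*HD),vel=.2);st("out")
TR=RC+.006*A+.070*A+.008*ZR
b=best(TR+.11*N,ZR,ER);chk("r",b)
robot.move_straight(list(TR+.11*N),vel=.2,attitude=list(b[2]));st("pre-rest")
pic("2")
f=load("side2")
cv2.imwrite("pics/a2.png",cv2.resize(f["image"][150:300,280:430,::-1],(600,600),interpolation=2))
```

```text
at t 3.71 tcp [ 0.553 -0.01   0.163] op 1.002 gf 0.0 F [ 0.8 -0.9  0.3]
grip t 4.29 tcp [ 0.553 -0.01   0.163] op 0.291 gf 58.8 F [-1.7  0.3  5.3]
40 t 4.84 tcp [ 0.533 -0.011  0.197] op 0.293 gf 58.8 F [0.6 0.1 0.9]
out t 5.64 tcp [ 0.467 -0.016  0.309] op 0.288 gf 58.9 F [-0.5 -0.  -0.8]
r (-1, [-0.1, 0.47, 0.79, 1.77, -0.66, 0.94, -0.37])
pre-rest t 7.38 tcp [ 0.593 -0.293  0.224] op 0.289 gf 58.9 F [ 0.9  0.1 -0.5]
```

View pics/a2.png

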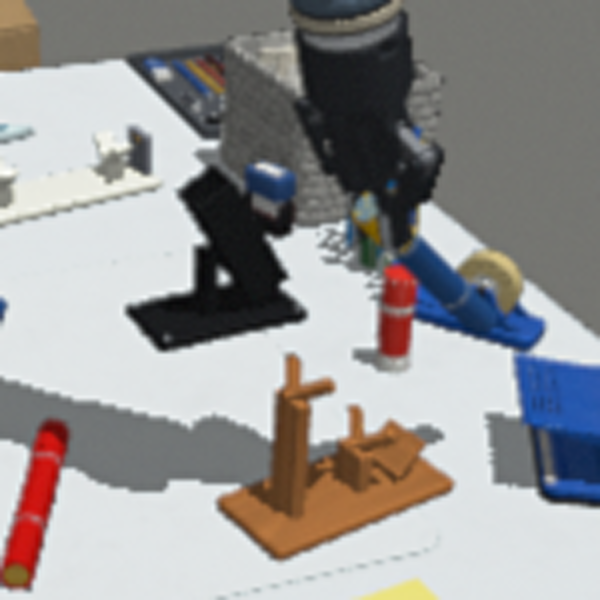

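The torch is in the hand, sloping down to the right from side crop (375,215) to (500,320), and the rest stands clear below. I'll check its direction in the hand, then lower it.

```bash
cat >> g.py <<'E'
def barrel(tag,box,zmin,n="side",col=((95,110,30),(130,255,255))):
    """blue barrel in the n view: direction, centroid, extents of visible cloud"""
    f=load(n+tag);m=cv2.inRange(hsv(f),*col)>0
    P=pts(f);m&=(f["range_z"]>0)&(P[:,:,2]>zmin)
    for i in range(3): m&=(P[:,:,i]>box[i][0])&(P[:,:,i]<box[i][1])
    p=P[m];c=np.median(p,0)
    for _ in range(3):
        d=np.linalg.svd(p-c,full_matrices=False)[2][0];r=np.linalg.norm(np.cross(p-c,d),axis=1);p=p[r<.02];c=p.mean(0)
    d*=np.sign(d[2]) or 1;s=(p-c)@d
    return d,c,np.percentile(s,[2,98]),len(p)
E
python3 - <<'E'
from g import *
d,c,s,k=barrel("2",((.5,.8),(-.36,-.2),(.05,.3)),.08)
print(d.round(3),A.round(3),c.round(3),s.round(3),k,"angle",np.degrees(np.arccos(d@A)).round(1))
TR=RC+.006*A+.070*A+.008*ZR
print("expected centre",(RC+.006*A+.11*N).round(3),"tail seen",(c+s[0]*d).round(3),"exp tail",(RC-.084*A+.11*N).round(3))
E
```

```text
[-0.68  -0.167  0.713] [-0.69  -0.157  0.707] [ 0.658 -0.287  0.16 ] [-0.061  0.062] 217 angle 0.9
expected centre [ 0.639 -0.284  0.182] tail seen [ 0.699 -0.277  0.117] exp tail [ 0.701 -0.27   0.118]
```

Run:
```python
from g import *
TR=RC+.006*A+.070*A+.008*ZR
robot.move_straight(list(TR+.02*N),vel=.15);st("20")
h=robot.move_straight(list(TR-.008*N),vel=.03,contact_N=6);st(f"contact {h}")
p=np.array(robot.sense()["tcp_pos"])-TR;print("off a,n,y",(p@A).round(4),(p@N).round(4),(p@ER).round(4))
pic("3")
d,c,s,k=barrel("3",((.45,.8),(-.36,-.2),(.03,.3)),.04)
print(d.round(3),c.round(3),s.round(3),"ang",np.degrees(np.arccos(d@A)).round(1))
f=load("side3")
cv2.imwrite("pics/a3.png",cv2.resize(f["image"][180:300,310:430,::-1],(600,600),interpolation=2))
```

```text
20 t 8.22 tcp [ 0.532 -0.308  0.161] op 0.289 gf 58.9 F [ 0.4  0.5 -1.1]
contact True t 8.9 tcp [ 0.517 -0.31   0.145] op 0.289 gf 59.4 F [-0.6  1.4 -0. ]
off a,n,y -0.0006 -0.0001 0.0012
[-0.987  0.026  0.156] [ 0.7   -0.309  0.07 ] [-0.097  0.143] ang 38.1
```

View pics/a3.png

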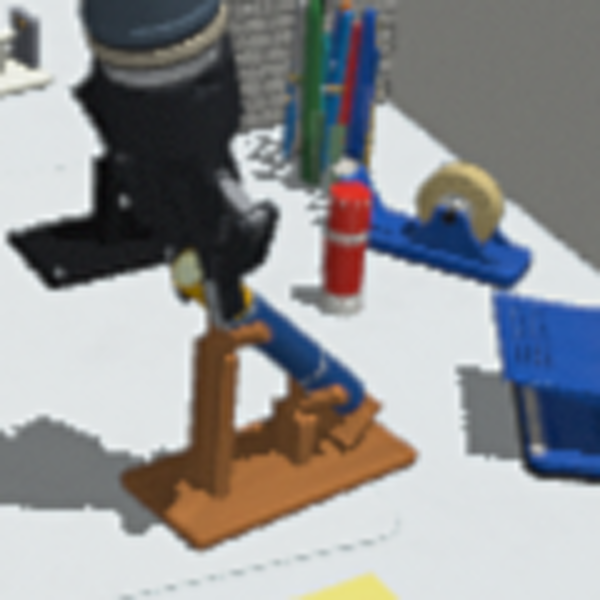

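The picture shows the torch in both V plates (crop (245,320) and (330,395)), with its tail near the stop at (355,405). Contact came at n = 0 as expected. I'll let go and back off.

Run:
```python
from g import *
robot.grip(.9);st("open")
p=np.array(robot.sense()["tcp_pos"])
robot.move_straight(list(p-.12*ZR),vel=.2);st("away")
pic("4")
for n in("side","top"):
    d,c,s,k=barrel("4",((.5,.66),(-.37,-.25),(.04,.2)),.04,n)
    print(n,d.round(3),c.round(3),s.round(3),k,"ang",np.degrees(np.arccos(d@A)).round(1),"rel a,n,y",((c-RC)@A).round(4),((c-RC)@N).round(4),((c-RC)@ER).round(4))
    # yellow head extent
    f=load(n+"4");P=pts(f);m=(cv2.inRange(hsv(f),(16,90,40),(36,255,255))>0)&(f["range_z"]>0)&(np.linalg.norm(P-(RC+.067*A),axis=2)<.05)
    q=P[m]-RC;print(" yellow a",np.percentile(q@A,[3,50,97]).round(3),len(q))
f=load("side4");g=load("top4")
C=np.zeros((400,790,3),np.uint8)
C[:,:390]=cv2.resize(f["image"][205:305,320:418,::-1],(390,400),interpolation=2)
C[:,400:]=cv2.convertScaleAbs(cv2.resize(g["image"][150:250,350:448,::-1],(390,400),interpolation=2),alpha=1.4)
cv2.imwrite("pics/a4.png",C)
```

```text
open t 9.55 tcp [ 0.517 -0.31   0.145] op 0.901 gf 0.0 F [ 0.4  0.4 -0.5]
away t 10.3 tcp [ 0.487 -0.316  0.26 ] op 0.9 gf 0.0 F [ 0.4  0.  -1. ]
side [-0.698 -0.158  0.699] [ 0.584 -0.304  0.085] [-0.06   0.054] 137 ang 0.7 rel a,n,y -0.0214 0.0002 -0.0076
 yellow a [0.044 0.072 0.092] 119
top [-0.684 -0.148  0.714] [ 0.587 -0.288  0.093] [-0.058  0.054] 134 ang 0.7 rel a,n,y -0.02 0.0108 0.007
 yellow a [0.04  0.07  0.093] 91
```

View pics/a4.png

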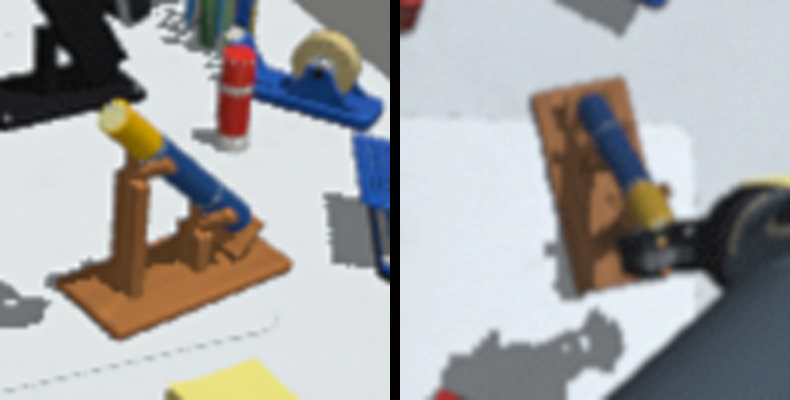

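The torch lies in the rest at 45° (side crop from (115,115) to (235,220)). Its head is at a ≈ 0.091, so its centre is about 2 mm up from the nominal spot. Next is the grasp round the middle.

```bash
cat >> g.py <<'E'
PH=np.radians(12)
ZM=-(np.cos(PH)*N+np.sin(PH)*A); TM=RC+.002*A+.008*ZM
ZC=rz(YC,[np.sin(PH),0,-np.cos(PH)]); TC=CC+.008*ZC
E
python3 - <<'E'
from g import *
p=np.array(robot.sense()["tcp_pos"])
b=best(TM-.17*ZM,ZM,ER);chk("pre",b);chk("at",best(TM,ZM,ER))
robot.move_straight([p[0],p[1],.37],vel=.25)
b=best(TM-.17*ZM,ZM,ER);chk("pre",b)
robot.goto(list(TM-.17*ZM),list(b[2]));st("pre")
robot.move_straight(list(TM-.06*ZM),vel=.2)
h=robot.move_straight(list(TM),vel=.1,contact_N=12);st(f"at {h}")
pic("5")
f=load("side5")
cv2.imwrite("pics/a5.png",cv2.resize(f["image"][180:300,310:430,::-1],(600,600),interpolation=2))
E
```

```text
pre (-1, [-0.09, 0.9, 0.74, 1.1, -0.17, 1.75, -0.78])
at (-1, [-0.14, 0.93, 0.78, 1.47, -0.22, 1.39, -0.72])
pre (-1, [-0.12, 0.92, 0.81, 1.1, -0.21, 1.75, -0.75])
pre t 11.87 tcp [ 0.651 -0.283  0.238] op 0.898 gf 0.0 F [-0.6 -0.7  1.9]
at False t 13.32 tcp [ 0.563 -0.301  0.095] op 0.903 gf 0.0 F [ 0.6 -0.4  0.3]
```

View pics/a5.png

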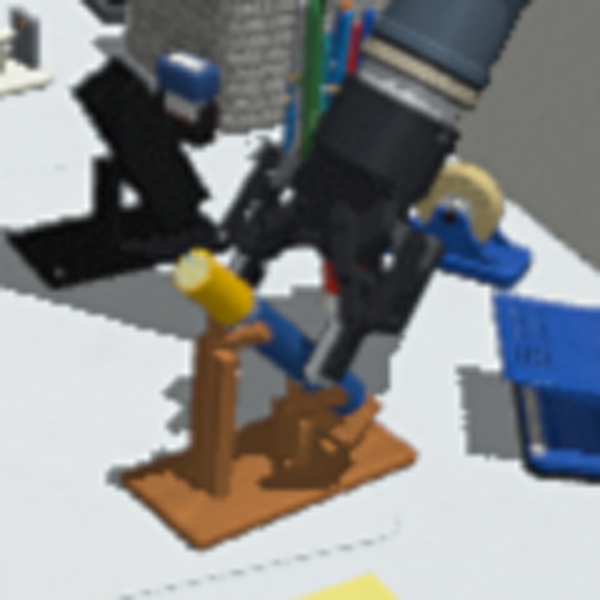

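Both fingers straddle the barrel between the plates (near finger at crop (325,370)). I'll grip, lift out along the groove normal and carry to above the cradle.

Run:
```python
from g import *
robot.grip(0,70);st("grip")
robot.move_straight(list(TM+.09*N),vel=.12)
p=TM+.09*N
robot.move_straight([p[0]-.03,p[1],.32],vel=.2);st("lifted")
up=TC+np.array([0,0,.22])
b=best(up,ZC,EC);chk("cr",b)
try:
    robot.move_straight(list(up),vel=.25,attitude=list(b[2]))
except robot.IKError as e:
    print("IKError",e); robot.goto(list(up),list(b[2]))
st("over"); chk("down",best(TC,ZC,EC))
robot.move_straight(list(TC+[0,0,.09]),vel=.2);st("90")
pic("6")
for n in("side","top"):
    for col in(((95,110,30),(130,255,255)),((16,90,40),(36,255,255))):
        try:
            d,c,s,k=barrel("6",((.4,.66),(.2,.37),(.1,.2)),.11,n,col)
            r=c-CC;print(n,d.round(3),c.round(3),s.round(3),k,"rel",rz(-YC,r).round(4))
        except Exception as e: print(n,e)
f=load("side6");g=load("top6")
C=np.zeros((400,790,3),np.uint8)
C[:,:390]=cv2.resize(f["image"][130:230,240:338,::-1],(390,400),interpolation=2)
C[:,400:]=cv2.convertScaleAbs(cv2.resize(g["image"][150:250,170:268,::-1],(390,400),interpolation=2),alpha=1.4)
cv2.imwrite("pics/a6.png",C)
```

```text
grip t 13.95 tcp [ 0.562 -0.3    0.095] op 0.284 gf 68.5 F [-0.8  5.5  5.3]
lifted t 15.82 tcp [ 0.594 -0.287  0.319] op 0.279 gf 68.6 F [-0.1 -0.7 -1.3]
cr (-1, [-1.29, 0.32, 0.87, 1.85, -0.24, 0.89, -1.71])
over t 18.28 tcp [0.535 0.284 0.267] op 0.283 gf 68.6 F [ 0.5 -0.3 -0.7]
down (-1, [-1.04, 0.59, 0.58, 2.03, -0.56, 0.46, -1.46])
90 t 19.08 tcp [0.536 0.285 0.138] op 0.283 gf 68.6 F [ 0.1  0.2 -0.8]
side [0.979 0.204 0.004] [0.565 0.283 0.149] [-0.068  0.056] 113 rel [ 0.0313 -0.0079  0.094 ]
side [0.571 0.709 0.414] [0.473 0.271 0.152] [-0.027  0.071] 70 rel [-0.0621 -0.0026  0.0967]
top [0.97  0.242 0.029] [0.594 0.294 0.157] [-0.093  0.026] 102 rel [ 0.0611 -0.0029  0.1021]
top [-0.999  0.001  0.042] [0.468 0.27  0.157] [-0.023  0.021] 115 rel [-0.0664 -0.0019  0.1019]
```

View pics/a6.png

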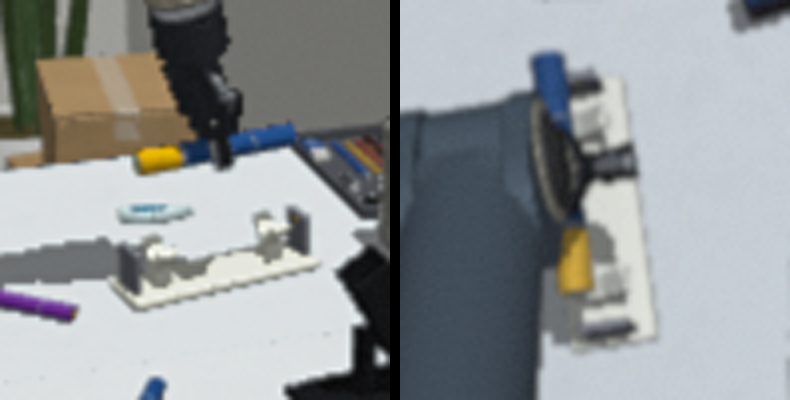

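The torch hangs level over the cradle, tail (side crop (290,133)) towards the brass wall and head at (150,158). It's centred within about 1 mm lengthwise. Lowering.

Run:
```python
from g import *
robot.move_straight(list(TC+[0,0,.018]),vel=.12);st("18")
h=robot.move_straight(list(TC-[0,0,.004]),vel=.03,contact_N=8);st(f"contact {h}")
p=np.array(robot.sense()["tcp_pos"])-TC;print(rz(-YC,p).round(4))
pic("7")
f=load("side7");g=load("top7")
C=np.zeros((400,790,3),np.uint8)
C[:,:390]=cv2.resize(f["image"][150:220,255:323,::-1],(390,400),interpolation=2)
C[:,400:]=cv2.convertScaleAbs(cv2.resize(g["image"][150:250,170:268,::-1],(390,400),interpolation=2),alpha=1.4)
cv2.imwrite("pics/a7.png",C)
for n in("side","top"):
    d,c,s,k=barrel("7",((.4,.66),(.2,.37),(.04,.12)),.04,n);r=c-CC;print(n,d.round(3),s.round(3),k,"rel",rz(-YC,r).round(4))
```

```text
18 t 19.93 tcp [0.535 0.285 0.066] op 0.285 gf 68.6 F [-0.2  0.3 -0.6]
contact True t 20.5 tcp [0.535 0.285 0.048] op 0.282 gf 68.7 F [ 2.4 -1.  -0. ]
[-0.     -0.0007  0.0009]
side [-0.98 -0.2   0.  ] [-0.059  0.065] 93 rel [ 0.0262 -0.0093  0.0041]
top [0.969 0.243 0.042] [-0.098  0.025] 95 rel [ 0.0647 -0.003   0.0107]
```

View pics/a7.png

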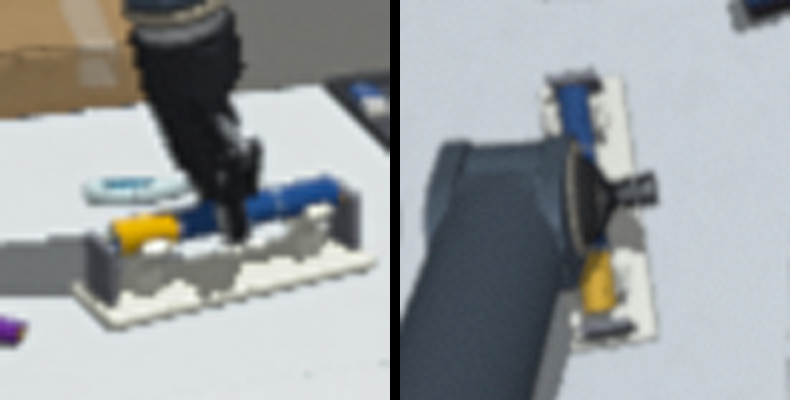

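The torch sits between the end walls in both saddles (contact 0.9 mm above nominal). I'll press gently to seat it, let go and withdraw.

Run:
```python
from g import *
h=robot.move_straight(list(TC-[0,0,.001]),vel=.02,contact_N=10);st(f"seat {h}")
robot.grip(.6);st("open")
p=np.array(robot.sense()["tcp_pos"])
robot.move_straight(list(p-.10*ZC),vel=.12)
robot.move_straight(list(p-.10*ZC+np.array([-.1,-.02,.15])),vel=.25);st("away")
robot.sleep(.5);pic("8")
for n in("side","top"):
    d,c,s,k=barrel("8",((.4,.66),(.2,.37),(.04,.12)),.04,n);r=c-CC;print(n,d.round(3),s.round(3),k,"rel",rz(-YC,r).round(4))
    a=load(n+"0");b=load(n+"8")
f=load("side8")
cv2.imwrite("pics/a8.png",cv2.resize(f["image"][150:320,240:470,::-1],(800,591),interpolation=2))
```

```text
seat False t 20.85 tcp [0.535 0.285 0.048] op 0.281 gf 71.1 F [-6.4 -5.5 18.4]
open t 21.23 tcp [0.534 0.286 0.046] op 0.601 gf 0.0 F [-0.3  0.3  0. ]
away t 23.08 tcp [0.414 0.261 0.293] op 0.599 gf 0.0 F [ 0.5  0.1 -0.1]
side [0.984 0.177 0.015] [-0.057  0.063] 120 rel [ 0.0212 -0.0088  0.0037]
top [-0.984 -0.177  0.002] [-0.062  0.061] 251 rel [ 0.0262 -0.0015  0.0119]
```

View pics/a8.png

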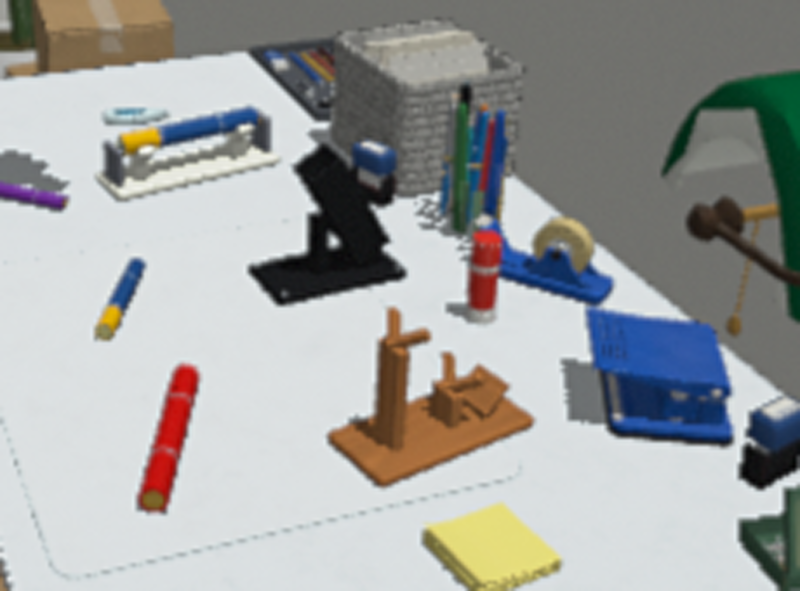

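The torch lies level in the cradle (crop (125,140) to (255,118)), seated at the right height with its tail at the brass wall. Everything else is where it was.

```bash
python3 -c "
from plant import robot
print(robot.close_job())"
```

```text
the job is handed in; nothing more can be done
None
```

The torch was laid in the V rest, then lowered into the charging cradle and released; it lies level, tail at the brass contacts, with the other objects left alone, and the job was handed in after about 24 s of robot time.

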